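Free the ratchet pawl and press the hold-down arm onto the circuit panel

ROBOT

A 6-joint arm with a two-finger parallel gripper is mounted at the origin on the work surface. World frame = base frame: x ahead of the robot, y to its left, z up, the work surface at z = 0. Lengths are in m, angles in rad, forces in N, time in s.
With the tool pointing down it reaches from about 0.35 to 0.975 m from the base axis. Payload 7.1 kg.
Tool frame: the origin (TCP) lies midway between the tips of the shut fingers; the grasp point (between the pads) lies 19 mm behind it; z points along the fingers, x is the direction in which the jaws open and shut, and the axes are right-handed (so a half turn about z gives the same grasp; the last joint's range is limited). The gripper opens to 88 mm and grips with 3 to 60 N. Pads are 20 mm wide; open, the fingers measure 115 mm over their backs; the gripper's body (75 mm by 178 mm) begins 61 mm behind the grasp point.
Start: joints at [-1.293, 0.423, 1.63, -0, 1.089, -0.019], TCP at [0.183, -0.598, 0.19] pointing down, gripper open.
Joint ranges: [-3, 3], [-0.9, 2.11], [0.09, 2.58], [-1.31, 4.45], [0.11, 2.69], [-2.54, 2.54]. Speed limits (rad/s): [2.39, 2.39, 3.01, 3.14, 3.14, 3.14].

INTERFACE

Orientations are given as a unit quaternion [w, x, y, z].
In Python, from station import move_pose, movel, movej, command_gripper, wait, inverse_kinematics, read_camera, camera_info, MotionError, job_done, get_time, get_joint_pos, get_qvel, get_effort, get_tcp_pos, get_ee_rot, get_ft_force, get_ft_torque, get_grip_width gives the robot as it stands. Calls block until the motion is done:
- move_pose(position, orientation): joint-space move of the TCP to a pose.
- movel(position, frame=None, v=0.15, until_force=None): straight line of the TCP; frame=None keeps the orientation; v is the mean speed in m/s. With until_force (N) it stops when the force on the tool has changed by that much, and returns True; else False.
- movej(angles): joint-space move.
- command_gripper(opening): opening from 0.0 (shut) to 1.0 (fully open); the grip force is fixed at half the most; returns when the fingers have stopped.
- wait(seconds).
- inverse_kinematics(position, orientation): joint angles nearest the present ones, or None.
- read_camera(name): name is "scene" or "top" or "wrist"; returns the picture (384x512x3 uint8, red, green, blue); there is no depth.
- camera_info(name): a dict with "intrinsics" (3x3 intrinsics, pixels), "T" (4x4, takes a point from camera to world coordinates); the wrist camera has in their place "tool_from_camera" (4x4, takes a point from camera to tool coordinates, whose origin is the TCP and whose axes are the tool frame's). Camera axes: x right, y up, looking along -z (the intrinsics and any distortion apply to the point x, -y, -z); pixel columns grow to the right and rows downward; lengths in m; the calibration is good to about 2 mm. The wrist camera is an equidistant fisheye: a pixel r from the principal point sees the ray r / f radians off the axis. A picture is of the moment at which its call begins: read the wrist's pose just before it. camera_info takes no time and is no camera call.
A pose or a line that the arm cannot do raises MotionError and nothing moves.
- job_done(): hands the job in, once; it reports no verdict.
Readings, each from a call of its own:
- get_time(): time.
- get_joint_pos(): joint angles.
- get_qvel(): joint speeds.
- get_effort(): joint torques, N m.
- get_tcp_pos(): TCP position.
- get_ee_rot(): TCP orientation.
- get_ft_force(): force on the tool from outside, world axes, zero at the start.
- get_ft_torque(): the same for the moment, N m.
- get_grip_width(): opening from 0.0 (shut) to 1.0 (fully open).
Only numpy, scipy, OpenCV 4.12 (cv2) and the standard library are available. Lean on these libraries where they do the work, as an engineer would, in place of code of your own. Each camera call takes 0.05 s, during which the arm holds its last target.

TASK

Get the circuit panel on the soldering stand clamped for work: press the pawl's red paddle down until the pawl is fully free of the teeth, push the orange ratchet arm all the way down by its black cross-handle so that its red foot presses on the panel, then press the blue paddle down to lock the pawl again. Do it all by pressing and pushing from above: pick nothing up, never raise the arm or force it past an engaged pawl, and leave the panel in its nest and the other things on the bench where they are.

Things in the scene. Friction and masses are not known exactly. Their poses are not given: they have to be found in the camera images.
- stand: Soldering stand fixed to the bench: brown board 230 (its x) x 390 (its y) x 12 mm with aluminium cheeks (31 mm over all, 147 mm high) that carry arm and pawl. Origin: centre of the board's underside. Its y axis runs from the arm's handle (-y) to the pawl's red paddle (+y); at yaw 0 (varies 0.55 rad either way) its axes are the world's. Arm, pawl and panel lie in its mid plane x = 0.
- clamp_arm (a joint): Hinge of the orange arm with its brass ratchet wheel, rad. 0 = raised 0.80 rad above level, grows downwards, 0.80 = level, fully down, hard stop. Starts at 0 to 0.15; stays where left by friction. Moving it takes 3 to 5 N at the handle, 6 N at the bottom. Engaged pawl: a tooth blocks it at about 0.19; more teeth every 0.15. The pawl can be locked at the bottom only at 0.75 or more.
- pawl (a joint): Rocker pawl, rad. 0 = engaged (toe 9 mm deep between the teeth), 0.26 = fully free, at a hard stop; the toe clears the teeth from 0.15 on. It is a seesaw that stays where it is left: 2 to 4 N down on the red paddle frees it, the same on the blue paddle engages it. Starts engaged.
- clamp_hinge (a point): Centre of the arm's hinge, on the stand's mid plane, 40 mm from its origin along its +y and 75 mm above the bench. The hinge axis is the stand's x.
- clamp_handle (a point): Centre of the arm's cross-handle: a black round bar 18 mm thick and 56 mm long along the stand's x, at the arm's free end. It lies 195 mm from the hinge: at 195 mm x cos(0.80 - joint) towards the stand's -y and 195 mm x sin(0.80 - joint) above the hinge. Push on its top, 9 mm above this point.
- red_paddle (a point): Centre of the top face of the pawl's red release paddle, 30 x 30 mm and 6 mm thick, about 165 mm above the bench and 155 mm from the stand's origin along its +y; it goes down about 14 mm as the pawl comes fully free.
- blue_paddle (a point): Centre of the top face of the pawl's blue locking paddle, 30 x 30 mm, about 165 mm above the bench when the pawl is engaged and about 14 mm higher when it is free; 45 mm from the stand's origin along its +y. Press it down to lock.
- press_foot: Spring foot of the arm: a steel rod with a red disc 18 mm wide under it, 108 mm from the hinge along the arm, sprung 0.9 N/mm. Origin on the arm's centre line; the disc's sole is 57 mm below along the foot's own -z. With the arm fully down it presses on the middle of the panel with about 4 N.
- panel: Green circuit panel, 110 (along the stand's x) x 90 x 10 mm with thin upright leads reaching 26 mm, lying loose in a nest of four low black stops on the stand. Origin under its centre. Its top is 22 mm above the bench.
- parts_cup: Bystander: aluminium cup 48 mm wide, 34 mm high, standing loose on the brown board beside the red paddle. Origin under its centre.
- tweezers: Bystander: steel tweezers about 122 x 15 x 8 mm lying on the brown board beside the panel, on the stand's -x side. Origin under the middle.
- solder_spool: Bystander: metal spool with blue flanges, 64 mm wide, 42 mm high. Origin under its centre.
- flux_bottle: Bystander: amber bottle, 44 mm wide, 100 mm high. Origin under its centre.
- screwdriver: Bystander: screwdriver 160 mm long lying on the bench. Origin under its middle.
- flux_brush: Bystander: small brush 150 mm long lying on the bench. Origin under its middle.
Not all that is in view belongs to the job. What is shaped like the panel but brown or grey is not meant.

How it is judged:
By the outcome, as a careful person would: the job done as asked, in the order asked, and still so for the second after the job is handed in, with the robot touching nothing.
It also fails if it takes over 48 s, if anything falls off the work surface, if the arm or the gripper's body presses on something with over 40 N, if the wrist force passes 120 N, or if a joint passes its speed limit or range.

## Working session

There is one attempt and no reset: what is moved stays moved. The work goes in short steps, each a Python script; the robot and the scene stay as the last script left them, time stands still between calls to the robot, and variables do not carry over. Pictures are saved under pics/ and viewed, and the job is handed in when it is done.

```bash
mkdir -p pics; python3 - <<'E'
from station import *
import cv2,numpy as np
for n in("scene","top"):
    im=read_camera(n); cv2.imwrite(f"pics/{n}0.png",im[:,:,::-1]); c=camera_info(n); print(n,np.round(c["intrinsics"],1).tolist(),np.round(c["T"],3).tolist(),c.keys())
print(get_time(),get_ee_rot())
E
```

```text
scene [[497.5, 0.0, 248.6], [0.0, 497.5, 188.3], [0.0, 0.0, 1.0]] [[-0.073, -0.8, 0.596, 1.333], [0.997, -0.062, 0.039, 0.063], [0.006, 0.597, 0.802, 1.299], [0.0, 0.0, 0.0, 1.0]] dict_keys(['intrinsics', 'T'])
top [[392.3, 0.0, 252.3], [0.0, 392.3, 183.0], [0.0, 0.0, 1.0]] [[0.001, 0.984, -0.177, 0.291], [-1.0, 0.0, -0.007, 0.004], [-0.007, 0.177, 0.984, 1.292], [0.0, 0.0, 0.0, 1.0]] dict_keys(['intrinsics', 'T'])
0.1 [-4.11253523e-04  8.03892623e-01 -5.94774057e-01 -5.50551823e-04]
```

View pics/scene0.png

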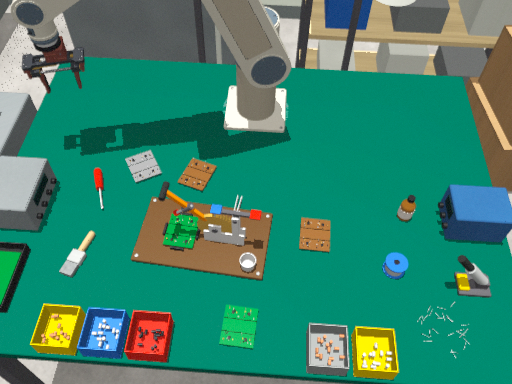

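View pics/top0.png

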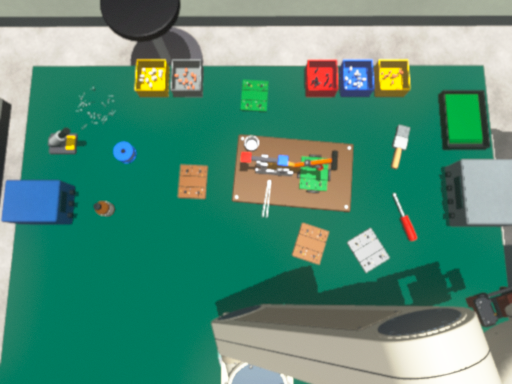

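The stand is seen in top at about cols 235–352, rows 135–210: handle on the right, red paddle on the left. I'll enlarge both views.

```bash
python3 - <<'E'
import cv2
a=cv2.imread("pics/top0.png")[125:220,225:360]; cv2.imwrite("pics/topc.png",cv2.resize(a,None,fx=5.9,fy=5.9,interpolation=cv2.INTER_CUBIC))
a=cv2.imread("pics/scene0.png")[175:285,125:280]; cv2.imwrite("pics/scenec.png",cv2.resize(a,None,fx=5,fy=5,interpolation=cv2.INTER_CUBIC))
E
```

```text
(no output)
```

View pics/topc.png

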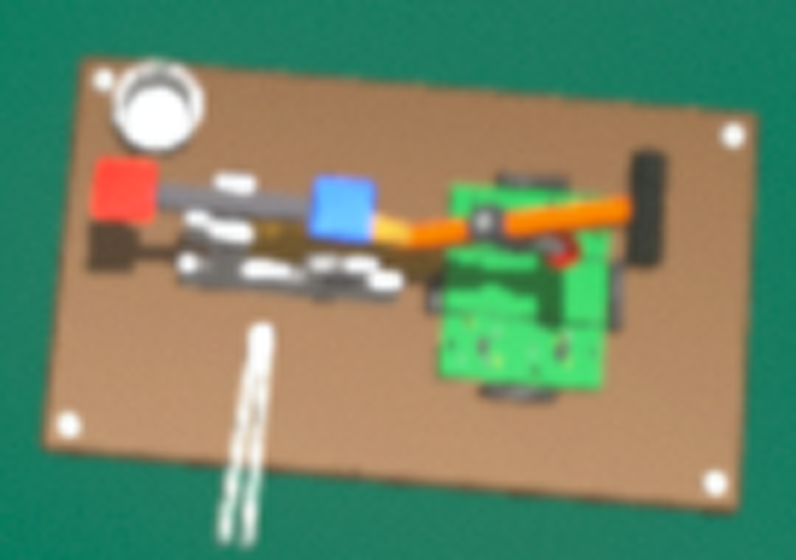

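View pics/scenec.png

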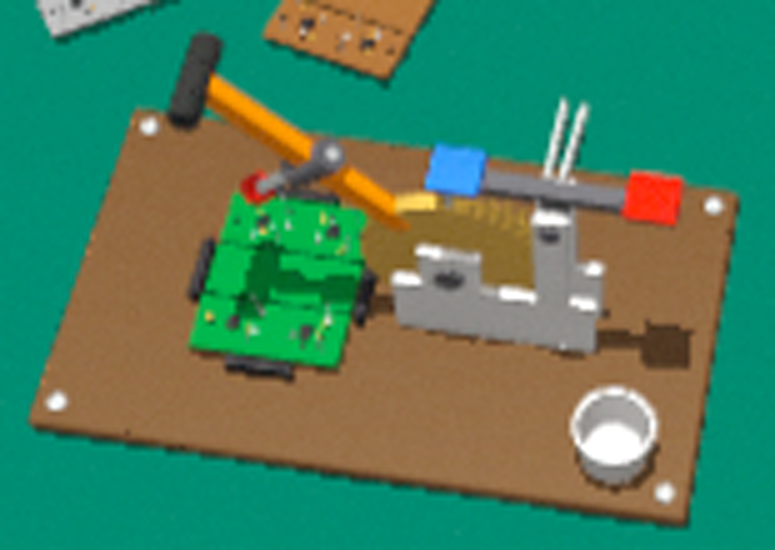

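```bash
cat > fit.py <<'E'
import numpy as np
from scipy.optimize import least_squares
from station import camera_info
CI={n:camera_info(n) for n in("top","scene")}
def proj(n,P):
    T=np.array(CI[n]["T"]);K=np.array(CI[n]["intrinsics"])
    p=(np.atleast_2d(P)-T[:3,3])@T[:3,:3]
    return np.c_[K[0,0]*p[:,0]/-p[:,2]+K[0,2],K[1,1]*-p[:,1]/-p[:,2]+K[1,2]]
def unproj(n,uv,z):
    T=np.array(CI[n]["T"]);K=np.array(CI[n]["intrinsics"])
    d=T[:3,:3]@np.array([(uv[0]-K[0,2])/K[0,0],-(uv[1]-K[1,2])/K[1,1],-1]);o=T[:3,3]
    return o+d*(z-o[2])/d[2]
def S(x,P):
    c,s=np.cos(x[2]),np.sin(x[2]);P=np.atleast_2d(P)
    return np.c_[x[0]+c*P[:,0]-s*P[:,1],x[1]+s*P[:,0]+c*P[:,1],P[:,2]]
def pts(q):
    a=.8-q
    return np.array([[.115,.195,.012],[.115,-.195,.012],[-.115,-.195,.012],[-.115,.195,.012],[0,.155,.165],[0,.045,.165],[0,.04-.195*np.cos(a),.075+.195*np.sin(a)]])
E
python3 - <<'E'
from fit import *
top=(np.array([[83,58],[757,116],[738,512],[43,450],[124,190],[343,209],[648,209]])+.5)/5.9-.5+[225,125]
sc=(np.array([[688,523],[32,428],[135,110],[737,193],[653,197],[457,168],[196,80]])+.5)/5-.5+[125,175]
obs={"top":top,"scene":sc}
f=lambda x:np.concatenate([(proj(n,S(x,pts(x[3])))-obs[n]).ravel() for n in obs])
r=least_squares(f,[.5,-.05,0,.05],loss="soft_l1")
print(np.round(r.x,4));print(np.round(r.fun.reshape(-1,2),2))
np.save("x.npy",r.x)
print(S(r.x,pts(r.x[3])).round(3))
for n in obs: print(n,[unproj(n,obs[n][k],z).round(3).tolist() for k,z in((4,.165),(5,.165),(6,S(r.x,pts(r.x[3]))[6,2]))])
E
```

```text
[ 0.5604 -0.1219 -0.0877  0.0132]
[[-0.73 -1.09]
 [ 0.22 -1.26]
 [ 0.35 -0.6 ]
 [-0.63 -0.53]
 [-0.16 -0.65]
 [-0.13 -0.71]
 [-0.14 -0.44]
 [-0.02 -0.99]
 [-1.29 -1.9 ]
 [-0.12 -1.42]
 [ 0.84 -1.3 ]
 [ 0.14 -0.92]
 [-0.06 -0.57]
 [-0.4  -0.17]]
[[ 0.692  0.062  0.012]
 [ 0.658 -0.326  0.012]
 [ 0.429 -0.306  0.012]
 [ 0.463  0.082  0.012]
 [ 0.574  0.032  0.165]
 [ 0.564 -0.077  0.165]
 [ 0.552 -0.219  0.213]]
top [[0.572, 0.032, 0.165], [0.562, -0.077, 0.165], [0.551, -0.22, 0.213]]
scene [[0.577, 0.032, 0.165], [0.566, -0.077, 0.165], [0.552, -0.218, 0.213]]
```

```bash
cat > h.py <<'E'
from station import *
from fit import *
import cv2
x=np.load("x.npy"); psi=x[2]
Q=[0,np.cos(psi/2),np.sin(psi/2),0]
def W(sy,z,sx=0): return S(x,[[sx,sy,z]])[0].tolist()
def snap(tag):
    for n,(r0,r1,c0,c1,f) in {"top":(125,220,225,360,5.9),"scene":(165,285,125,280,5)}.items():
        cv2.imwrite(f"pics/{n}_{tag}.png",cv2.resize(read_camera(n)[r0:r1,c0:c1,::-1],None,fx=f,fy=f,interpolation=cv2.INTER_CUBIC))
def press(z,F,v=.02):
    hit=movel(W(*z),v=v,until_force=F); print("hit",hit,get_tcp_pos().round(4),get_ft_force().round(1),get_time()); return hit
E
python3 - <<'E'
from h import *
p=get_tcp_pos().tolist(); movel([p[0],p[1],.33],v=.25)
command_gripper(0)
move_pose(W(.155,.30),Q); print(get_time(),get_joint_pos().round(2),get_ft_force())
movel(W(.157,.178),v=.1)
press((.157,.138),12)
snap("redpress")
E
```

```text
4.775 [ 0.03  0.24  1.63 -0.    1.27  0.12] [ 0.21890089 -0.46989909  0.15222531]
hit False [0.5742 0.0345 0.1381] [0.4 0.1 0.1] 8.2917
```

View pics/top_redpress.png

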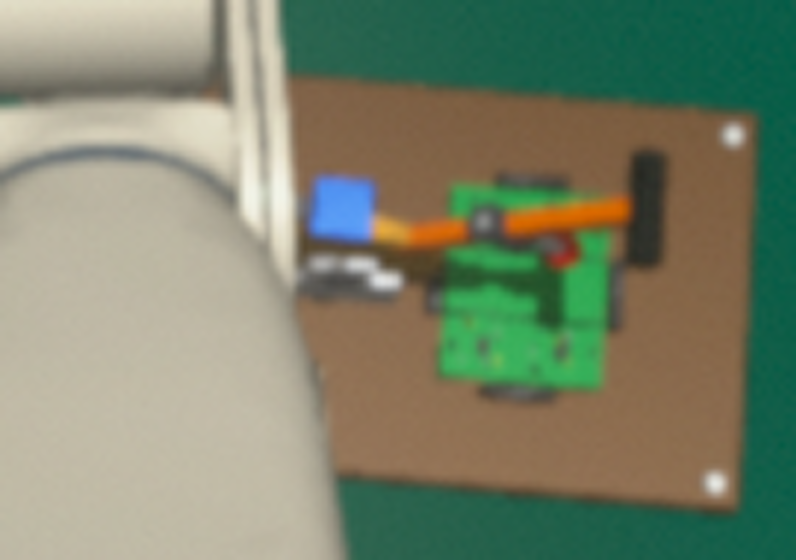

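View pics/scene_redpress.png

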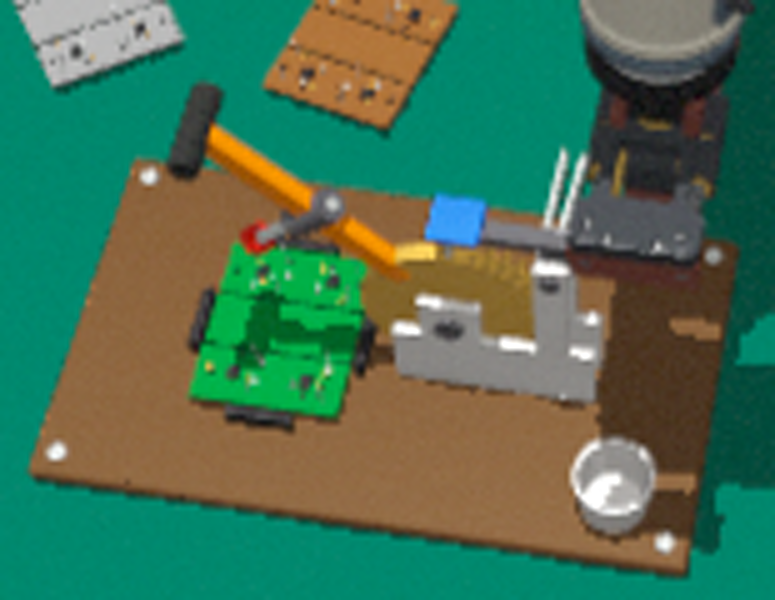

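The blue paddle has not risen and there's no force: the fingers may still be open and straddling the paddle. Checking the opening before moving.

```bash
python3 - <<'E'
from h import *
print(get_grip_width(),get_tcp_pos(),get_ee_rot())
c=camera_info("wrist");print(c)
im=read_camera("wrist");cv2.imwrite("pics/w1.png",im[:,:,::-1])
E
```

```text
0.0061356694134215035 [0.57423092 0.0344936  0.13807852] [-7.04214491e-07  9.99038877e-01 -4.38328130e-02  8.14636449e-05]
{'intrinsics': array([[297.31863964,   0.        , 254.98537239],
       [  0.        , 297.31863964, 192.44133346],
       [  0.        ,   0.        ,   1.        ]]), 'tool_from_camera': array([[ 9.99999905e-01,  3.51724308e-04,  2.56460672e-04,
         1.04522255e-03],
       [ 4.11416519e-04, -9.56142132e-01, -2.92902807e-01,
        -8.10058401e-02],
       [ 1.42191817e-04,  2.92902884e-01, -9.56142186e-01,
        -1.94309154e-01],
       [ 0.00000000e+00,  0.00000000e+00,  0.00000000e+00,
         1.00000000e+00]])}
```

View pics/w1.png

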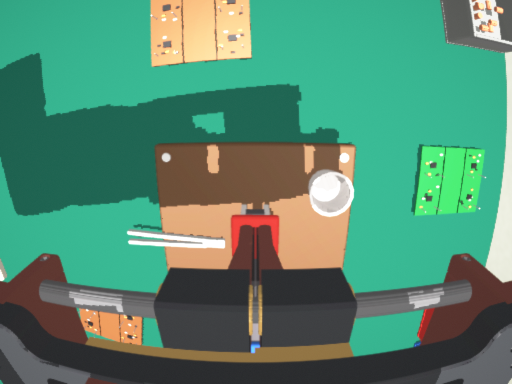

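```bash
python3 - <<'E'
import cv2
a=cv2.imread("pics/w1.png")[190:360,180:330]; cv2.imwrite("pics/w1c.png",cv2.resize(a,None,fx=3.5,fy=3.5,interpolation=cv2.INTER_CUBIC))
E
```

```text
(no output)
```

View pics/w1c.png

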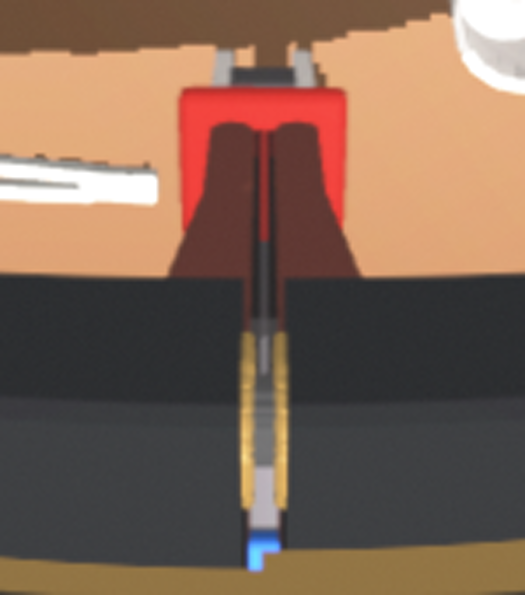

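```bash
python3 - <<'E'
from h import *
c=camera_info("wrist");T=c["tool_from_camera"];K=c["intrinsics"]
from scipy.spatial.transform import Rotation as R
q=get_ee_rot();p=get_tcp_pos();Rt=R.from_quat([q[1],q[2],q[3],q[0]]).as_matrix()
def wp(P):
    t=(np.array(P)-p)@Rt; d=(t-T[:3,3])@T[:3,:3]; v=np.array([d[0],-d[1],-d[2]]); th=np.arctan2(np.hypot(v[0],v[1]),v[2]); u=v[:2]/np.hypot(v[0],v[1])*th*K[0,0]
    return (u+K[:2,2]).round(1)
print("tcp",wp(p),proj("scene",[p]))
for a in (0,.26):
  c_,s_=np.cos(a),np.sin(a)
  print(a,[wp(W(.1+(dy*c_),.165-dy*s_,sx)).tolist() for dy in(.04,.07) for sx in(-.015,.015)])
print([ (sy,sx,wp(W(sy,.012,sx))) for sy in(.195,) for sx in(-.115,.115)])
im=read_camera("scene");a=im[150:260,200:290,::-1];cv2.imwrite("pics/s2.png",cv2.resize(a,None,fx=5,fy=5,interpolation=cv2.INTER_CUBIC))
b=read_camera("top")
E
```

```text
tcp [253.6 221.5] [[255.88772194 218.58323501]]
0 [[230.3, 261.4], [276.6, 261.4], [228.7, 218.7], [278.0, 218.7]]
0.26 [[231.5, 255.5], [275.6, 255.6], [231.0, 211.9], [275.9, 211.9]]
[(0.195, -0.115, array([152.1, 145.7])), (0.195, 0.115, array([356.2, 145.6]))]
```

View pics/s2.png

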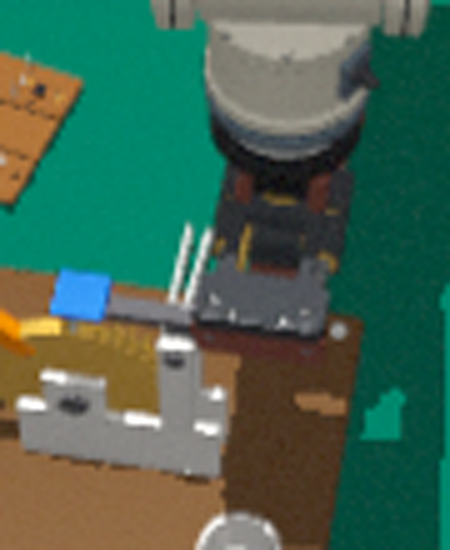

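```bash
python3 - <<'E'
from h import *
d=np.array([np.cos(-1.274),np.sin(-1.274),0])
for z in(.16,.19,.22):
  for s in(-.05,0,.05): print(z,s,proj("scene",np.array([.183,-.598,z])+s*d).round(1),proj("top",np.array([.183,-.598,z])+s*d).round(1))
a=cv2.imread("pics/scene0.png")[20:110,0:110];cv2.imwrite("pics/g0.png",cv2.resize(a,None,fx=6,fy=6,interpolation=cv2.INTER_CUBIC))
print(get_effort().round(1),get_ft_torque().round(2))
E
```

```text
0.16 -0.05 [[86.1 99.9]] [[454.9 298.7]]
0.16 0 [[ 70.4 102.2]] [[471.7 293.3]]
0.16 0.05 [[ 54.7 104.5]] [[488.4 287.9]]
0.19 -0.05 [[83.7 93. ]] [[460.5 299.9]]
0.19 0 [[67.8 95.3]] [[477.7 294.4]]
0.19 0.05 [[51.8 97.6]] [[494.9 288.8]]
0.22 -0.05 [[81.2 85.9]] [[466.4 301.3]]
0.22 0 [[65.1 88.2]] [[484.1 295.6]]
0.22 0.05 [[48.9 90.5]] [[501.8 289.8]]
[ -0.  -50.8 -24.2   0.1   0.    0. ] [-0.03 -0.08  0.02]
```

View pics/g0.png

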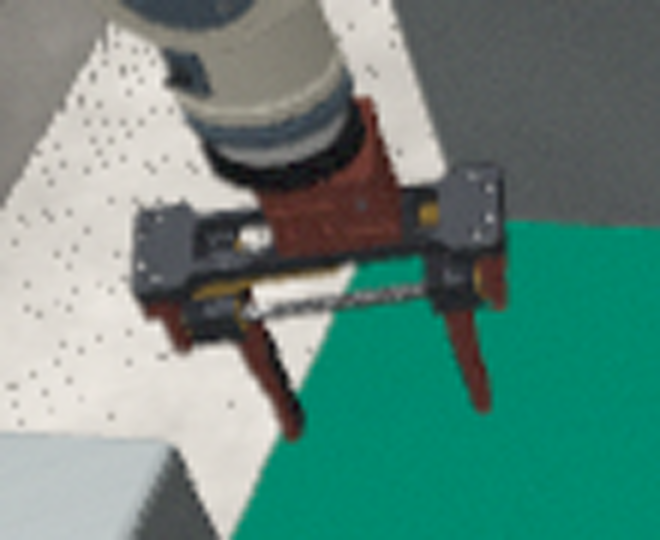

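Two views (start picture and wrist) put the real fingertips about 20–30 mm behind the reported TCP, and the blue paddle hasn't moved, so contact hasn't been made. I'll keep descending under a force guard and let contact give the offset.

```bash
python3 - <<'E'
from h import *
for z in np.arange(.135,.109,-.003):
    h=movel(W(.155,z),v=.03,until_force=12); print(get_tcp_pos()[2].round(4),get_ft_force().round(1),h)
    if h: break
print(get_time());snap("r2")
E
```

```text
0.1347 [-0.2 -0.2 -0.1] False
0.1319 [0.5 0.8 0.7] False
0.129 [0.7 1.1 1.8] False
0.126 [0.6 1.9 1.9] False
0.1228 [0.9 1.6 2.2] False
0.1208 [-0.7  2.   9.8] False
0.1199 [-7.6  2.5 29. ] False
0.1191 [-13.6   2.7  47.3] False
0.1184 [-22.8   2.9  66.4] False
10.8083
```

View pics/scene_r2.png

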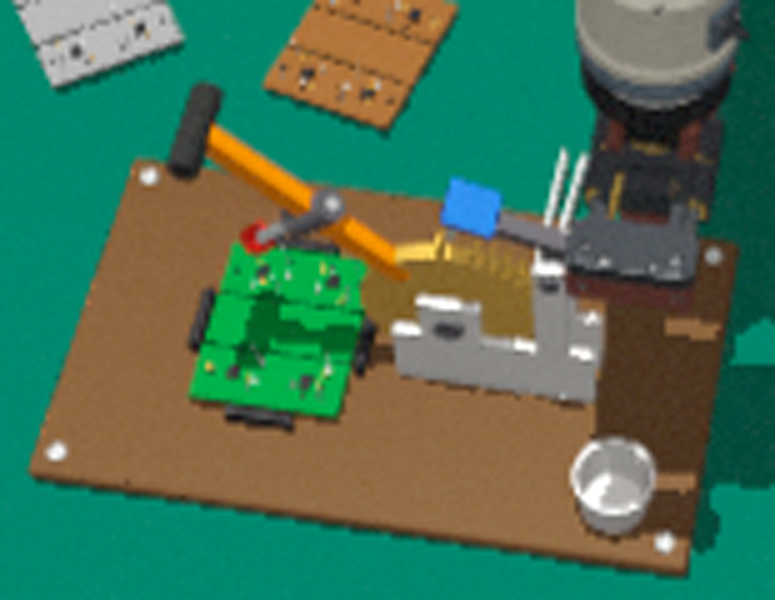

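Blue paddle has risen (crop 220→208, tilted): pawl is at its free stop. Note that my stepped guard is relative to each call, so force built to 66 N on the stop; from here I'll bound the absolute force. Contact was at TCP z≈0.133, so the tip offset is about 32 mm.

```bash
python3 - <<'E'
from h import *
movel(W(.155,.16),v=.1); print(get_ft_force().round(1))
movel(W(.155,.25),v=.25)
a=.8-x[3]; hy=.04-.195*np.cos(a); print(hy)
movel(W(hy,.25),v=.25)
print(get_time(),get_ft_force().round(1)); snap("r3")
E
```

```text
[ 0.8  0.5 -0.2]
-0.09769598336958576
13.2167 [ 0.5  0.2 -1.2]
```

View pics/scene_r3.png

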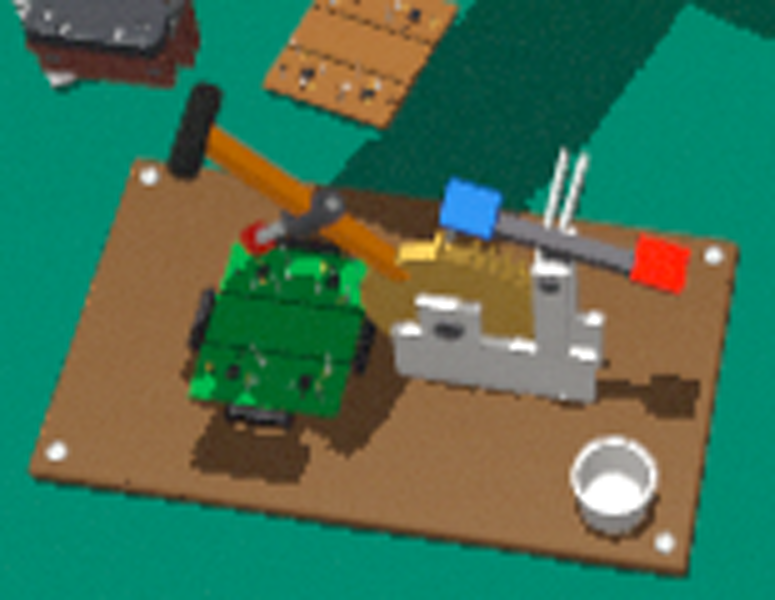

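View pics/top_r3.png

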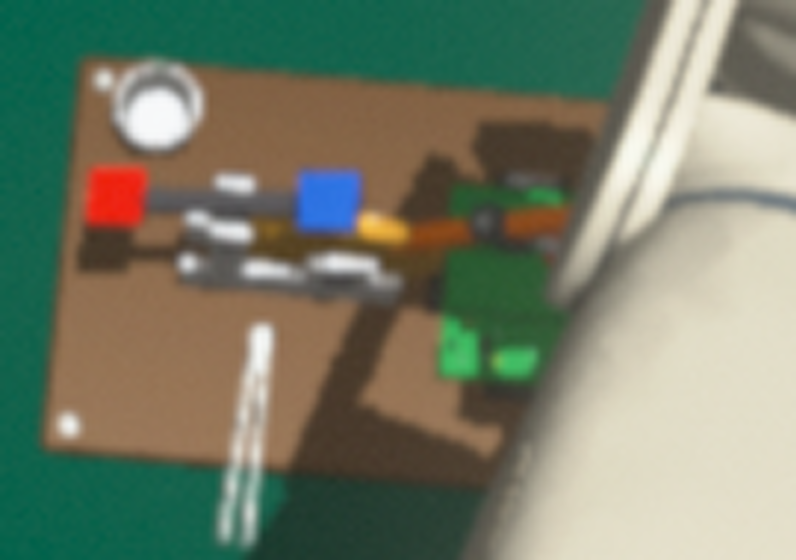

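Red stays down and blue stays up: pawl is free and the arm hasn't moved. Now push the handle along its arc.

```bash
python3 - <<'E'
from h import *
q0=x[3]; off=.032
def hp(q): a=.8-q; return .04-.195*np.cos(a), .075+.195*np.sin(a)+.009-off
y,z=hp(q0)
movel(W(y,z+.015),v=.12)
f0=get_ft_force()[2]
h=movel(W(y,z-.008),v=.03,until_force=2); print("contact",h,get_tcp_pos()[2].round(4),"expected",round(z,4),(get_ft_force()[2]-f0).round(1),get_time())
# follow the arc
for q in np.arange(.08,.72,.07):
    y,z=hp(q); h=movel(W(y,z),v=.06,until_force=12)
    F=get_ft_force(); print(round(q,2),get_tcp_pos()[2].round(4),F.round(1),h)
    if h or abs(F[2]-f0)>20: break
print(get_time()); snap("r4")
E
```

```text
contact True 0.1904 expected 0.1901 2.4 14.375
0.08 0.1805 [ 0.1 -2.   1.9] False
0.15 0.1697 [-0.5 -0.7  0.9] False
0.22 0.1584 [-0.4  0.9 -0.3] False
0.29 0.1465 [-0.8  1.1 -0.3] False
0.36 0.1344 [-0.   0.5 -0.8] False
0.43 0.1219 [-0.1 -0.6  0.3] False
0.5 0.109 [-0.  -0.7 -0.1] False
0.57 0.0957 [ 0.3 -0.  -0.5] False
0.64 0.0824 [ 0.5  0.8 -0.1] False
0.71 0.0688 [-0.5  0.2 -0. ] False
18.125
```

View pics/scene_r4.png

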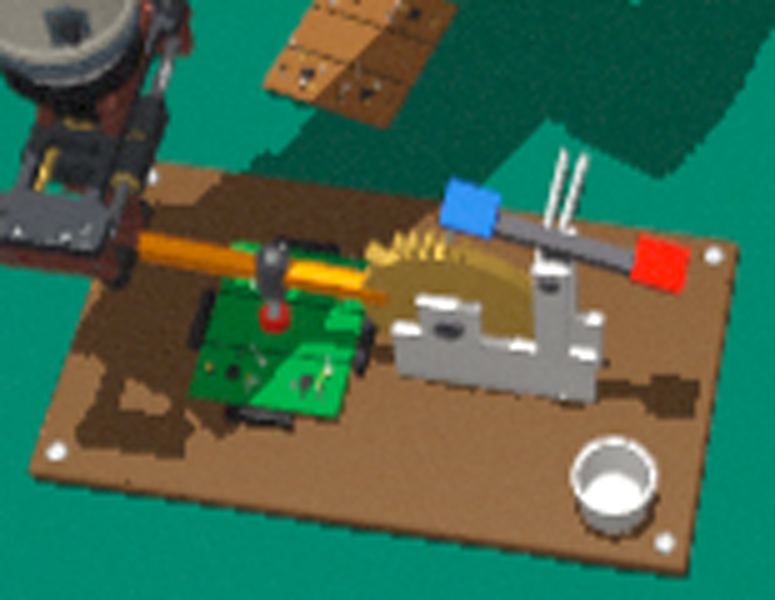

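The arm followed to about q≈0.7, the foot nearing the panel. Finish to the stop.

```bash
python3 - <<'E'
from h import *
y=-.155
h=movel(W(y,.046),v=.03,until_force=16); print(h,get_tcp_pos().round(4),get_ft_force().round(1),get_time())
wait(.3); print(get_ft_force().round(1)); snap("r5")
E
```

```text
True [ 0.5472 -0.277   0.0511] [-3.   0.1 10.8] 18.8583
[-1.6  0.7 10.1]
```

View pics/scene_r5.png

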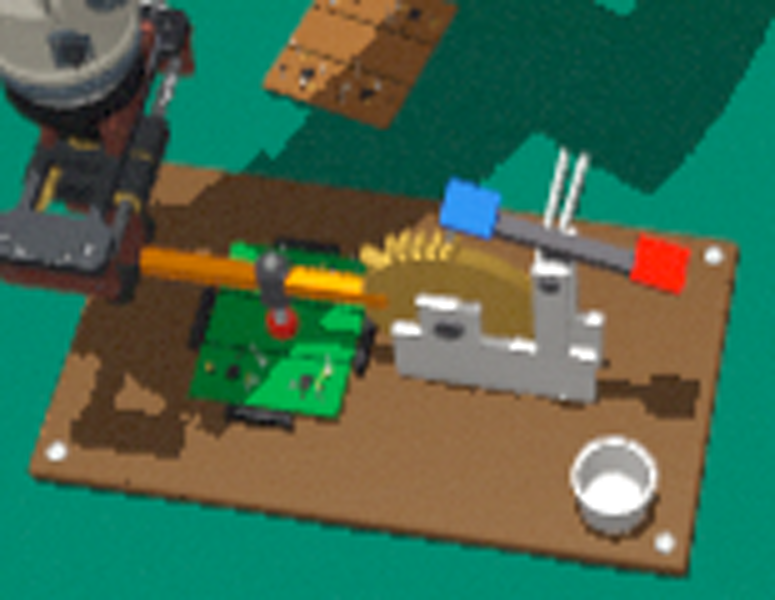

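```bash
python3 - <<'E'
from h import *
movel(W(-.155,.25),v=.2); snap("r6")
movel(W(.045,.25),v=.25); movel(W(.043,.162),v=.12)
f0=get_ft_force()
h=movel(W(.043,.120),v=.025,until_force=12); print(h,get_tcp_pos().round(4),get_ft_force().round(1),f0.round(1),get_time())
wait(.2);print(get_ft_force().round(1))
movel(W(.043,.25),v=.2)
p=W(-.05,.33); move_pose([p[0]-.17,p[1]-.30,.33],Q)
print(get_time(),get_ft_force().round(1)); snap("r7")
E
```

```text
True [ 0.5644 -0.0794  0.1327] [-2.3  0.3  7.9] [ 0.4 -0.1  0.4] 23.475
[-2.6  0.3  7.2]
26.025 [ 0.2 -0.8  0.8]
```

View pics/scene_r6.png

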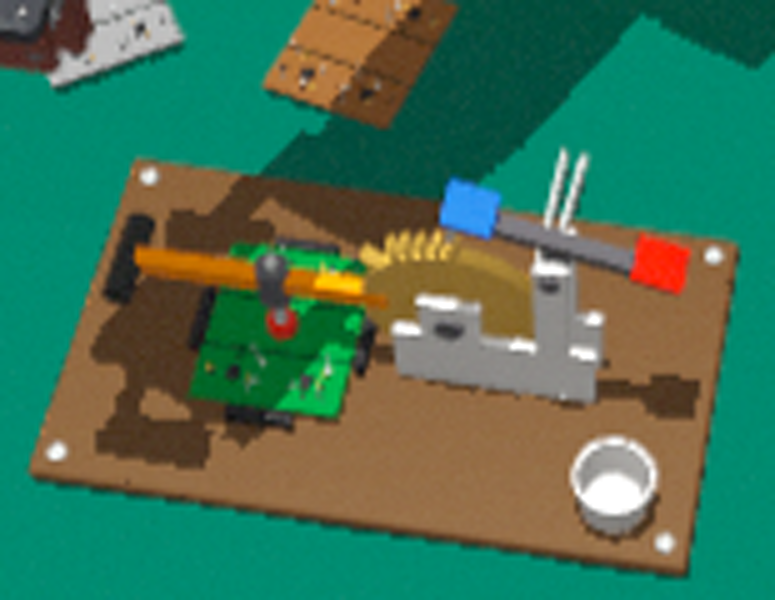

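View pics/scene_r7.png

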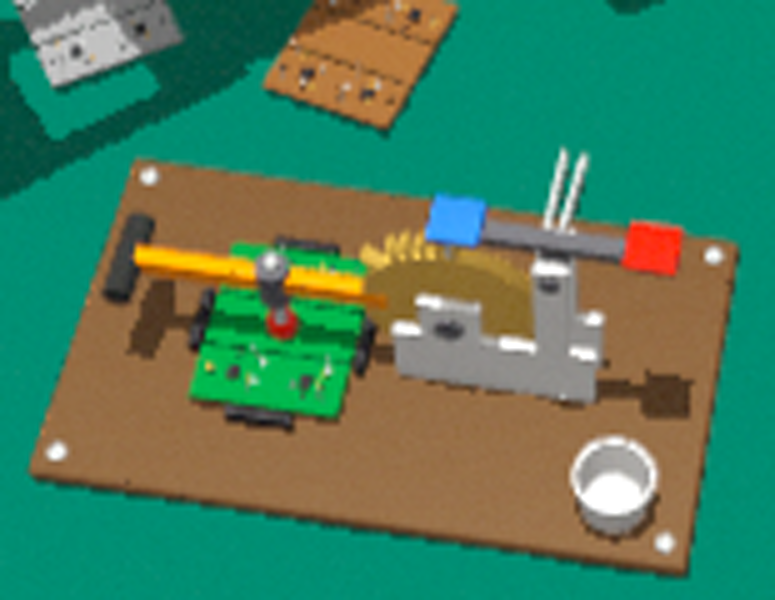

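View pics/top_r7.png

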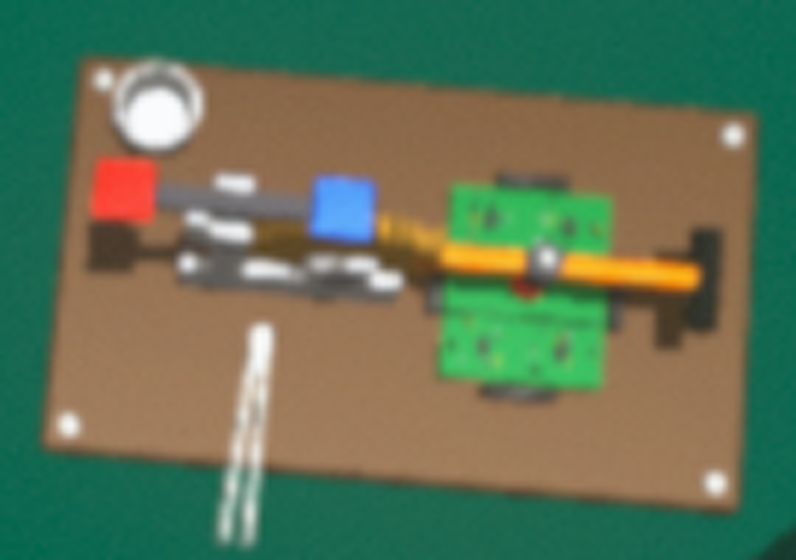

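Blue (457,220) and red (653,248) are back at their engaged positions, the handle is down, and the panel, cup and tweezers have not moved. One last check of the arm angle, then hand in.

```bash
python3 - <<'E'
from h import *
for q in(.7,.75,.8):
    P=S(x,pts(q))[6:]; print(q,((proj("scene",P)-[125,165]+.5)*5-.5).round(0),((proj("top",P)-[225,125]+.5)*5.9-.5).round(0))
job_done(); print(get_time())
E
```

```text
0.7 [[127. 237.]] [[709. 268.]]
0.75 [[128. 246.]] [[707. 272.]]
0.8 [[130. 256.]] [[703. 276.]]
the job is handed in; nothing more can be done
the job is handed in; nothing more can be done
```

The panel is clamped, and I handed the job in at about 26 s. I freed the pawl with the red paddle, pushed the arm down by its cross-handle to its stop, and locked the pawl with the blue paddle.

**Last checks**
- **Arm:** the handle is seen at about (129,258) in the scene crop and (705,280) in the top crop. For a level arm (0.80) I predicted (130,256) and (703,276). The push also ended about where the bottom stop was expected, with 10–11 N on the tool.
- **Pawl:** both paddles are back at the pixel positions they had when the pawl was engaged at the start.
- **Foot and panel:** the red foot is on the panel and the panel is in its nest.
- **Bystanders:** the cup and tweezers are where they were. The bystanders off the stand were not looked at again.
- **Robot:** it is clear of everything.

**What disagreed or went wrong**
- **Fingertip offset:** the real fingertips sat about 32 mm behind the reported TCP. The first red press therefore touched nothing, and I found the offset by contact.
- **Force on the red paddle:** while stepping down onto it, my force limit restarted with each step. The fingertips pushed the pawl's stop with about 66 N on the wrist sensor, under the 120 N wrist limit. From what I could see it was the fingers pressing, not the gripper body, and I saw no damage. The later presses stayed near 10 N.

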